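# Clear a catch tray and index its rung divider to the next lock hole

### The arm

A 7-joint arm with a two-finger parallel gripper is mounted at the origin on a cart in front of the work surface, level with it; the furniture and walls round the work are solid. World frame = base frame: x ahead of the robot, y to its left, z up, the work surface at z = 0. Lengths are in m, angles in rad, forces in N, time in s.
With the tool pointing down it reaches from about 0.4 to 0.85 m from the base axis. Payload 10.4 kg.
Tool frame: the origin (TCP) lies at the very end of the fingers, on their centre line; the grasp point (between the pads) lies 19 mm behind it (r.pinch_z is the distance from the TCP to the grasp point, in m); z points along the fingers, y is the line along which they close (so a half turn about z gives the same grasp; the last joint's range is limited). The gripper opens to 87 mm and grips with 3 to 60 N. Pads are 19 mm wide; open, the fingers measure 117 mm over their backs; the gripper's body (75 mm by 190 mm) begins 51 mm behind the grasp point.
Start: joints at [-1.276, 0.332, -0.065, 1.46, 0.022, 1.35, -0.088], TCP at [0.195, 0.594, 0.223] pointing down, gripper open.
Joint ranges: [-2.6, 2.6], [-0.5, 2.12], [-1.47, 1.34], [0.16, 2.42], [-1.27, 4.41], [0.06, 2.06], [-2.6, 2.6]. Speed limits (rad/s): [2.22, 2.22, 2.79, 2.79, 3.14, 3.14, 3.14].

### API

Orientations are given as a unit quaternion [x, y, z, w].
In Python, from bench import sensors, vision, r gives the robot as it stands.
- The arm moves only by the shell command python3 -m crank 'ROWS' [OPENING] [FORCE]. ROWS is JSON, a list of rows, each a list of 2 entries, a list of its own where there are three numbers: the shift along the tool's x, y, z normalised to -1 to 1, where 1 is 3 cm, then the turn about the tool's z normalised to -1 to 1, where 1 is 8 degrees. A call has 1 to 12 rows; each row shifts and turns the commanded pose from where the row before left it, along the tool's axes as they then stand; what a row does not reach is not made up. A row lasts 1/8 s, in which the tool goes at most 62.5 mm and 10.7 degrees, less where a joint would pass 70% of its speed; a pose out of reach is approached as far as the arm can. A call with a number of a shift or a turn outside -1 to 1 is refused whole. A call with a gripper value outside its range is refused whole. OPENING is the opening, from 0 (shut) to 1 (fully open), set as the call begins (- or left out, the last holds). The fingers move at their own pace and stop on an object; FORCE is the grip in N (left out, the last holds). Time passes only in rows, so rows that do not move let the fingers close. It gives the time, the measured TCP pose, the force, the opening and the grip force at its end, in the units of the state.
- sensors.read_state(): the state, without advancing time (a new reading comes with each control period).
- vision.camera(name): name is "side" or "top" or "wrist"; returns the picture (384x512x3 uint8, red, green, blue); there is no depth.
- vision.camera_model(name): a dict with "vertical_fov" (degrees; the focal length in pixels is half the picture's height over the tangent of half this angle, whatever the lens; pixels are square), "cx", "cy" (the principal point, pixels), "camera_from_world" (4x4, takes a point from world to camera coordinates); the wrist camera has in their place "hand_eye" (4x4, takes a point from camera to tool coordinates, whose origin is the TCP and whose axes are the flange's). Camera axes: x right, y down, z forward; pixel columns grow to the right and rows downward; lengths in m; the calibration is good to about 2 mm. A picture is of the moment at which its call begins: read the wrist's pose just before it. camera_model takes no time and is no camera call.
- r.close_job(): hands the job in; it is judged then, once.
The state is a dict: "time": time; "joint_positions": joint angles; "joint_vel": joint speeds; "joint_torque": joint torques, N m; "ee_pos": TCP position; "eef_rot": TCP orientation; "ft_force": force on the tool from outside, world axes, zero at the start; "torque": the same for the moment, N m; "width": finger opening in m; "grip_force": force on a finger pad.
Only numpy, scipy, OpenCV 4.12 (cv2) and the standard library are available. Lean on these libraries where they do the work, as an engineer would, in place of code of your own. Each camera call takes 0.05 s, during which the arm holds its last target. There are 200 camera calls.

### The job

Collect the two finished hexagon nuts from the catch tray into the open tote, leaving the bolt where it lies behind the rung. Then pull up the spring lock knob on the tube, slide the rung one hole along into the bay you have cleared, and let the lock pin drop fully home in that hole. Do not let go at the end: finish while still holding the knob, with the pin engaged.

Things in the scene. Friction and masses are not known exactly. Their poses are not given: they have to be found in the camera images.
- catch_tray: Fixed grey steel tray with a square aluminium tube along its far side. Origin on the bench top at mid-length, x away from the robot at yaw 0, y along tray and tube, z up. Inside spans x -90 to +20 mm, y -110 to +110 mm; floor 3 mm above the bench; walls 3 mm thick, rim at 21 mm. Tube (24 mm square, 280 mm long) at x +50 mm, top at 52 mm, on two feet at y +-132 mm.
- next_hole (a point): Mouth (centre, on the tube's top face) of the lock hole in which the pin must end, 60 mm along the tray's +y from the pin's starting hole. The tube has four 11 mm holes, at tray y -100, -40 (start), +20 (this one) and +80 mm.
- rung_slide (a joint): Position (m) along the tube of the 40 x 44 mm steel sleeve with the rung, a 5 mm upright plate across the tray, 7 to 41 mm above the bench. 0 (within 1.5 mm) = pin in its starting hole, rung at tray y -40 mm; grows along tray +y; 0.060 = pin centred over next_hole. Travel -0.062 to 0.064. Locked (1.5 mm play) until the pin is lifted, then slides with about 3 N friction.
- lock_plunger (a joint): Lift (m) of the spring-loaded lock pin (8 mm thick, rounded tip) and its knob: 0 = fully home in a hole, 0.016 = upper stop. The pin reaches 8 mm into the tube: clear from about 0.009 up; resting on the tube between holes it reads about 0.008. The spring pushes it down, about 5 N when home, 7 N at the upper stop.
- pull_knob: Black plastic cylindrical pull knob, 26 mm diameter and 26 mm high, upright on top of the lock pin. Origin at its centre, 92 mm above the bench with the pin home; z up. Below it are a 20 mm diameter barrel (74 mm above the bench and down) and the flat sleeve (58 mm); it can be gripped from above.
- nut_a: Finished steel M16 hexagon nut, 29 mm over the corners (its x), 26 mm across flats (its y, and every 60 degrees), 13 mm thick, 0.04 kg, lying flat on the tray floor in the bay on the +y side of the rung. Origin at the centre of its underside, z up.
- nut_b: The second nut, the same as nut_a, lying farther along +y in the same bay.
- bolt: Steel bolt, 57 mm long, 10 mm shank and 18 mm head, lying on the tray floor on the other (-y) side of the rung, to be left there. Origin at the middle of its length at its underside; its length is its y.
- tote: Fixed grey plastic open-topped tote, 120 x 140 x 55 mm (x, y, height), walls 4 mm. Origin at the centre of its underside, z up. It may stand on either side of the catch tray.
- tote_in (a point): Centre of the tote's inner floor; axes as the tote's.

How it is judged:
On the way, in this order (a step that is already met when the one before it is completed fails the run):
1. both nuts lie in the tote, the rung still locked in its starting hole (x of nut_a in the frame of tote_in between -0.056 and 0.056 m and y of nut_a in the frame of tote_in between -0.066 and 0.066 m and z of nut_a in the frame of tote_in between -0.01 and 0.045 m and linear speed of each of nut_a, nut_b below 0.05 m/s and x of nut_b in the frame of tote_in between -0.056 and 0.056 m and y of nut_b in the frame of tote_in between -0.066 and 0.066 m and z of nut_b in the frame of tote_in between -0.01 and 0.045 m and value of joint rung_slide between -0.005 and 0.005 m and value of joint lock_plunger below 0.006 m), for 0.2 s.
2. the knob is pulled up by the gripper until the pin is clear of the tube (value of joint lock_plunger above 0.0088 m and contact force between the fingers and pull_knob above 1 N), for 0.1 s.
3. the rung stands at the next hole with the pin home and the knob held (value of joint rung_slide between 0.0565 and 0.0635 m and value of joint lock_plunger below 0.003 m and contact force between the fingers and pull_knob above 2 N), for 0.3 s.
At the end, for the whole second after the job is handed in: Both nuts lie at rest inside the tote; the rung slide stands still 60 mm (+-3.5 mm) along from its start, at the next hole, with the lock pin home (within 3 mm), and the fingers still hold the knob (contact force above 2 N) (all of step 3 and x of nut_a in the frame of tote_in between -0.056 and 0.056 m and y of nut_a in the frame of tote_in between -0.066 and 0.066 m and z of nut_a in the frame of tote_in between -0.01 and 0.045 m and linear speed of each of nut_a, nut_b below 0.05 m/s and x of nut_b in the frame of tote_in between -0.056 and 0.056 m and y of nut_b in the frame of tote_in between -0.066 and 0.066 m and z of nut_b in the frame of tote_in between -0.01 and 0.045 m and velocity of joint rung_slide between -0.01 and 0.01 m/s); the arm keeps its last pose, push and grip.
It fails at once if the bolt is moved more than 40 mm from where it lay (distance of bolt from where it was at the start of the episode above 0.04 m).
It also fails if it takes over 54 s, if anything falls off the work surface, if the arm or the gripper's body presses on something with over 40 N, if the wrist force passes 120 N, or if a joint passes its speed limit or range.

## Working session

There is one attempt and no reset: what is moved stays moved. The work goes in short steps, Python scripts to look and compute and a shell command to move; the robot and the scene stay as the last step left them, time stands still between calls to the robot, and variables do not carry over. Pictures are saved under pics/ and viewed, at most 10 in all, crops included, and the job is handed in when it is done.

```bash
mkdir -p pics; ls; python3 - <<'E'
from bench import sensors, vision, r
import cv2, numpy as np
s=sensors.read_state(); print({k:np.round(v,3).tolist() for k,v in s.items()}, r.pinch_z)
a=vision.camera("top"); b=vision.camera("side")
for n,i in(("top",a),("side",b)):
    cv2.imwrite(f"pics/{n}0.png",i[:,:,::-1]); m=vision.camera_model(n); print(n,m["vertical_fov"],m["cx"],m["cy"],np.round(m["camera_from_world"],3).tolist())
E
```

```text
pics
{'time': 0.0, 'joint_positions': [-1.276, 0.333, -0.065, 1.461, 0.022, 1.35, -0.089], 'joint_vel': [0.0, 0.0, 0.002, 0.001, -0.001, -0.001, 0.001], 'joint_torque': [-0.0, -62.324, 0.024, -38.99, -0.061, 0.04, 0.0], 'ee_pos': [0.195, 0.593, 0.222], 'eef_rot': [0.158, 0.987, -0.001, -0.0], 'ft_force': [0.339, -0.516, 0.444], 'torque': [0.044, -0.026, 0.067], 'grip_force': 0.0, 'width': 0.087} 0.0187
top 57.43927539608446 249.49777331497398 195.56366274539073 [[0.001, -1.0, -0.018, 0.164], [-0.991, 0.001, -0.134, 0.512], [0.134, 0.018, -0.991, 0.85], [0.0, 0.0, 0.0, 1.0]]
side 53.325841591341906 254.00971429076114 188.46631128342582 [[1.0, 0.026, 0.004, -0.488], [0.02, -0.644, -0.764, 0.134], [-0.017, 0.764, -0.645, 0.803], [0.0, 0.0, 0.0, 1.0]]
```

View pics/top0.png

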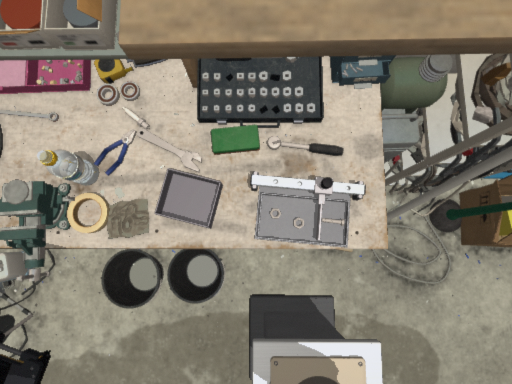

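View pics/side0.png

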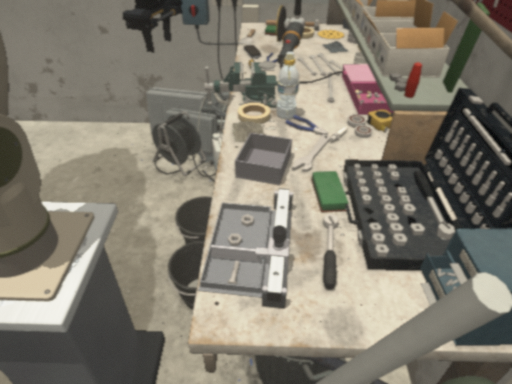

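The top view shows the tray at about (303,215). The nuts are near (276,213) and (299,223), the rung is at col 320, the knob is near (325,184), and the tote is near (189,198). The side view agrees. Next I'll crop and measure.

```bash
cat > h.py <<'E'
from bench import sensors, vision, r
import cv2, numpy as np
from scipy.spatial.transform import Rotation as R
def cam(n,s=None):
    m=vision.camera_model(n); f=192/np.tan(np.radians(m["vertical_fov"]/2))
    if n=="wrist":
        s=s or sensors.read_state(); T=np.eye(4); T[:3,:3]=R.from_quat(s["eef_rot"]).as_matrix(); T[:3,3]=s["ee_pos"]
        W=T@np.array(m["hand_eye"])
    else: W=np.linalg.inv(np.array(m["camera_from_world"]))
    return f,m["cx"],m["cy"],W
def ray(c,u,v,z):
    f,cx,cy,W=c; d=W[:3,:3]@np.array([(u-cx)/f,(v-cy)/f,1]); o=W[:3,3]
    return o+d*(z-o[2])/d[2]
def proj(c,p):
    f,cx,cy,W=c; q=W[:3,:3].T@(np.array(p)-W[:3,3]); return q[:2]/q[2]*f+[cx,cy]
E
python3 - <<'E'
from h import *
a=cv2.imread("pics/top0.png"); b=cv2.imread("pics/side0.png")
x=cv2.resize(a[160:255,150:375],(800,338),interpolation=3); y=cv2.resize(b[130:305,195:355],(530,580),interpolation=3)
cv2.imwrite("pics/topc.png",x); cv2.imwrite("pics/sidec.png",y)
E
```

```text
(no output)
```

View pics/topc.png

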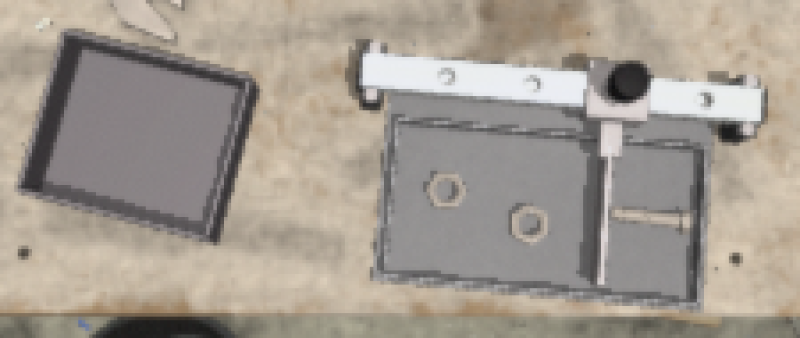

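The crop shows tube holes at (447,77), (533,84) and (706,100), and the knob top at (629,81). The nuts are at (446,190) and (529,224), the bolt lies at about (612–690,218), and the tote rim corners are visible.

```bash
python3 - <<'E'
from h import *
c=cam("top"); g=lambda u,v,z: ray(c,150+(u+.5)/3.556-.5,160+(v+.5)/3.556-.5,z)
for n,u,v,z in [("h80",447,77,.052),("h20",533,84,.052),("h-100",706,100,.052),("knob",629,81,.105),("nutfar",446,190,.014),("nutnear",529,224,.014),("boltL",612,214,.008),("boltR",690,219,.01),("trBL",374,279,.021),("trBR",700,306,.021),("trTL",394,118,.021),("trTR",712,143,.021)]: print(n,np.round(g(u,v,z)*1000,1)[:2])
P=np.array([g(u,v,.055) for u,v in [(66,30),(258,83),(217,243),(20,188)]])
print("tote",P.mean(0)[:2]*1000,np.linalg.norm(np.diff(P,axis=0),axis=1))
a=g(447,77,.052); b=g(706,100,.052); d=(a-b)[:2]; print("len",np.linalg.norm(d),"yaw",np.degrees(np.arctan2(-d[0],d[1])))
y=np.arctan2(-d[0],d[1]); m=g(533,84,.052)[:2]
X=np.array([np.cos(y),np.sin(y)]);Y=np.array([-np.sin(y),np.cos(y)])
o=(a[:2]-80*Y/1e3+b[:2]+100*Y/1e3+m-20*Y/1e3)/3-.05*X; print("tray o",o*1000)
for n,u,v,z in [("nutfar",446,190,.014),("nutnear",529,224,.014),("knob",629,81,.105),("trBL",374,279,.021),("trTR",712,143,.021)]:
  p=g(u,v,z)[:2]-o; print(n,p@X*1000,p@Y*1000)
s=sensors.read_state(); print(R.from_quat(s["eef_rot"]).as_matrix().round(3).tolist())
print(np.round(vision.camera_model("wrist")["hand_eye"],3).tolist())
E
```

```text
h80 [545.9  98.9]
h20 [540.9  38.9]
h-100 [529.3 -81.1]
knob [533.7 -17.2]
nutfar [469.8  98.2]
nutnear [445.2  38.8]
boltL [452.8 -22. ]
boltR [449.1 -77.6]
trBL [405.7 150.3]
trBR [387.  -79.8]
trTL [521.4 135.8]
trTR [502.9 -92.5]
tote [504.62547968 313.26381303] [0.141471   0.11484458 0.14285799]
len 0.18083228412602098 yaw -5.2671492155848085
tray o [488.91752979  23.50013678]
nutfar -25.945530082330045 72.65637457520006
nutnear -44.92052296279417 11.212582332816394
knob 48.320734568154144 -36.465350294260304
trBL -94.48592765135919 118.63879380853443
trTR 24.61915578864156 -114.23105381099317
[[-0.95, 0.312, -0.0], [0.312, 0.95, -0.001], [-0.0, -0.001, -1.0]]
[[-0.001, -0.968, -0.252, 0.07], [1.0, -0.0, -0.0, -0.0], [0.0, -0.252, 0.968, -0.161], [0.0, 0.0, 0.0, 1.0]]
```

```bash
python3 -m crank '[[[0,0,0],-0.8],[[0,0,0],-0.8],[[-0.6,-0.97,0.08],0],[[-0.6,-0.97,0.08],0],[[-0.6,-0.97,0.08],0],[[-0.6,-0.97,0.08],0],[[-0.6,-0.97,0.08],0],[[-0.6,-0.97,0.08],0],[[-0.6,-0.97,0.08],0],[[-0.6,-0.97,0.08],0],[[-0.6,-0.97,0.08],0],[[-0.6,-0.97,0.08],0]]' 1 20
python3 -m crank '[[[-0.6,-0.97,0.08],0],[[-0.6,-0.97,0.08],0],[[-0.6,-0.97,0.08],0],[[-0.6,-0.97,0.08],0],[[-0.6,-0.97,0.08],0],[[-0.6,-0.97,0.08],0],[[-0.6,-0.97,0.08],0],[[0,0,0],0],[[0,0,0],0]]'
python3 - <<'E'
from h import *
s=sensors.read_state(); a=vision.camera("wrist"); cv2.imwrite("pics/w1.png",a[:,:,::-1])
c=cam("wrist",s); print(s["time"],s["ee_pos"],s["eef_rot"]); 
for p in [(.4698,.0982,.016),(.4452,.0388,.016),(.5337,-.0172,.105)]: print(proj(c,p))
E
```

```text
time: 1.6
ee_pos: [0.3473, 0.2858, 0.1982]
eef_rot: [0.047, 0.999, -0.0, -0.0]
ft_force: [-0.1, 0.0, -0.0]
width: 0.0871
grip_force: 0.0
time: 2.72
ee_pos: [0.4529, 0.073, 0.1815]
eef_rot: [0.047, 0.999, 0.0, -0.0]
ft_force: [-0.3, -0.1, 0.2]
width: 0.0872
grip_force: 0.0
2.725 [0.45291973 0.07296389 0.18154886] [ 4.70269124e-02  9.98893582e-01  7.58334477e-05 -2.75818449e-04]
[274.50225804 191.11369607]
[217.1863821  173.96443724]
[154.85050097 300.33022578]
```

View pics/w1.png

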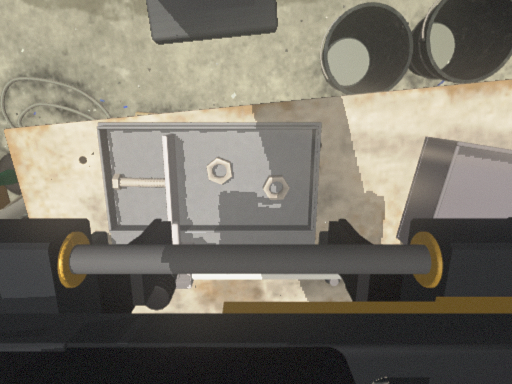

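The wrist view shows the near nut at (220,171), the far nut at (276,188), the rung at col 170, and the bolt at (145,183). Next are the nut centres and hex orientation from contours.

```bash
cat > nut.py <<'E'
from h import *
def hexes(img,c,rects,z=.016,o=np.array([.4889,.0235]),yaw=np.radians(-5.27)):
    k=4; hsv=img.astype(int)
    warm=(hsv[:,:,0]-hsv[:,:,2])
    for (u0,v0,u1,v1) in rects:
        sub=cv2.resize(warm[v0:v1,u0:u1].astype(np.float32),None,fx=k,fy=k,interpolation=cv2.INTER_CUBIC)
        t,_=cv2.threshold(np.clip(sub,0,255).astype(np.uint8),0,255,cv2.THRESH_OTSU)
        cs,_=cv2.findContours((sub>t).astype(np.uint8),cv2.RETR_EXTERNAL,cv2.CHAIN_APPROX_NONE)
        q=max(cs,key=cv2.contourArea)[:,0,:]; 
        P=np.array([ray(c,u0+(x+.5)/k-.5,v0+(y+.5)/k-.5,z)[:2] for x,y in q])
        (m,_,_)=cv2.minAreaRect((P*1e4).astype(np.float32)); m=np.array(m)/1e4
        H=cv2.convexHull((P*1e4).astype(np.float32))[:,0,:]/1e4
        # support width by direction
        th=np.radians(np.arange(0,180,3)); D=np.c_[np.cos(th),np.sin(th)]
        w=np.ptp(H@D.T,axis=0)
        ph=np.angle((w*np.exp(-6j*th)).sum())/6  # width max at -ph
        flat=(-np.degrees(ph)*1+30)%60   # flats normal dir mod 60 (world)
        tr=m-o; X=np.array([np.cos(yaw),np.sin(yaw)]);Y=np.array([-X[1],X[0]])
        print("thr",t,"c",np.round(m*1e3,1),"tray",np.round([tr@X*1e3,tr@Y*1e3],1),"w",w.min().round(4),w.max().round(4),"flat dir mod60",flat.round(1))
E
python3 - <<'E'
from nut import *
s=sensors.read_state(); img=vision.camera("wrist"); hexes(img,cam("wrist",s),[(203,153,237,189),(258,170,295,207)])
print(img[171,208:214].tolist(),img[160,200:206].tolist())
x=cv2.resize(img[145:215,195:305,::-1],(770,490),interpolation=3); cv2.imwrite("pics/w1c.png",x)
E
```

```text
thr 17.0 c [441.7  40.9] tray [-48.6  13. ] w 0.0262 0.0295 flat dir mod60 32.2
thr 14.0 c [466.   99.6] tray [-29.8  73.7] w 0.0258 0.0299 flat dir mod60 56.4
[[228, 219, 201], [218, 205, 189], [207, 192, 176], [173, 164, 150], [129, 124, 114], [123, 119, 113]] [[180, 176, 170], [178, 177, 172], [180, 177, 169], [180, 178, 172], [181, 177, 170], [182, 179, 175]]
```

View pics/w1c.png

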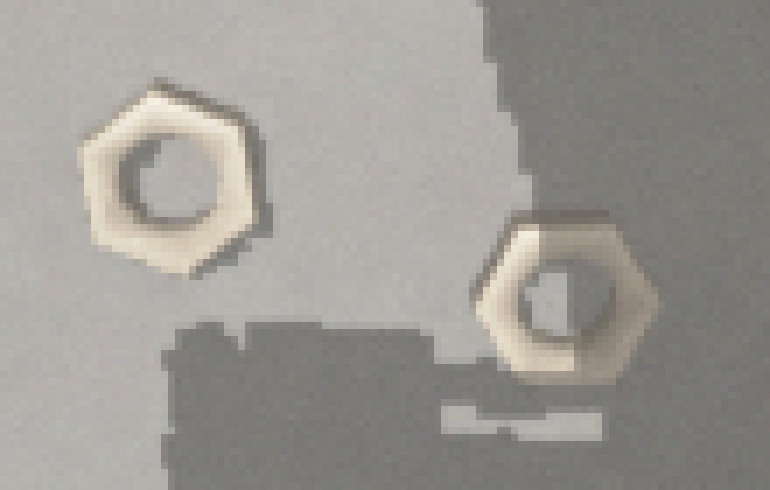

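```bash
python3 -m crank '[[[0,0,0],-0.95],[[0.18,-0.54,0.5],0],[[0.18,-0.54,0.5],0],[[0,0,1],0],[[0,0,1],0],[[0,0,1],0],[[0,0,0.8],0],[[0,0,0.5],0],[[0,0,0.3],0],[[0,0,0.2],0],[[0,0,0],0]]' 0.55 20
python3 -m crank '[[[0,0,0],0],[[0,0,0],0],[[0,0,0],0],[[0,0,0],0]]' 0 25
```

```text
time: 4.2
ee_pos: [0.4438, 0.0396, 0.0078]
eef_rot: [-0.019, 1.0, 0.0, 0.0]
ft_force: [0.4, -0.1, 0.4]
width: 0.0478
grip_force: 0.0
time: 4.7
ee_pos: [0.4439, 0.0397, 0.0079]
eef_rot: [-0.019, 1.0, 0.0, 0.0]
ft_force: [-0.8, 0.3, 3.5]
width: 0.0246
grip_force: 25.0
```

```bash
python3 -m crank '[[[0,0,-0.5],0],[[0,0,-1],0],[[0,0,-1],0],[[0,0,-1],0],[[-0.13,0.47,-0.3],0],[[-0.26,0.95,0],0],[[-0.26,0.95,0],0],[[-0.26,0.95,0],0],[[-0.26,0.95,0],0],[[-0.26,0.95,0],0],[[-0.26,0.95,0],0],[[-0.26,0.95,0],0]]'
python3 -m crank '[[[-0.26,0.95,0],0],[[-0.13,0.47,0],0],[[0,0,0.7],0],[[0,0,1],0],[[0,0,0.8],0],[[0,0,0.3],0],[[0,0,0],0],[[0,0,0],0]]'
python3 -m crank '[[[0,0,0],0],[[0,0,0],0],[[0,0,0],0]]' 0.5
```

```text
time: 6.2
ee_pos: [0.4935, 0.2571, 0.121]
eef_rot: [-0.019, 1.0, -0.0, -0.001]
ft_force: [-0.5, 1.1, -0.7]
width: 0.025
grip_force: 25.0
time: 7.2
ee_pos: [0.5047, 0.2986, 0.0388]
eef_rot: [-0.019, 1.0, 0.0, 0.001]
ft_force: [-0.4, -0.4, 0.6]
width: 0.025
grip_force: 25.0
time: 7.58
ee_pos: [0.5042, 0.2984, 0.038]
eef_rot: [-0.019, 1.0, 0.0, 0.0]
ft_force: [-0.7, -0.1, 0.1]
width: 0.042
grip_force: 0.0
```

```bash
python3 -m crank '[[[0,0,-0.7],0],[[0,0,-1],0],[[0,0,-1],0],[[0.2,-0.94,0],0],[[0.2,-0.94,0],0],[[0.2,-0.94,0],0],[[0.2,-0.94,0],0],[[0.2,-0.94,0],0],[[0.2,-0.94,0],0],[[0.2,-0.94,0],0]]'
python3 - <<'E'
from nut import *
s=sensors.read_state(); print(np.round(s["joint_positions"],2),s["ee_pos"])
img=vision.camera("wrist"); c=cam("wrist",s); u,v=proj(c,(.467,.099,.016)).round().astype(int); print(u,v); hexes(img,c,[(u-27,v-27,u+27,v+27)])
E
```

```text
time: 8.82
ee_pos: [0.4695, 0.0985, 0.1189]
eef_rot: [-0.019, 1.0, 0.0, 0.0]
ft_force: [0.2, 0.2, -0.2]
width: 0.0434
grip_force: 0.0
[-0.68  0.1   0.4   1.98 -0.04  1.07  1.35] [0.46950938 0.09852598 0.11891443]
250 190
thr 15.0 c [465.9 100.2] tray [-29.9  74.3] w 0.0264 0.0302 flat dir mod60 57.0
```

```bash
python3 -m crank '[[[0,0,0],1],[[0,0,0],1],[[0,0,0],1],[[0,0,0],1],[[0,0,0],1],[[0,0,0],1],[[0,0,0],1],[[0,0,0],1],[[0,0,0],1],[[0,0,0],1],[[0,0,0],1],[[0,0,0],0.9]]' 0.55
python3 -m crank '[[[0.05,-0.07,0],0],[[0,0,1],0],[[0,0,1],0],[[0,0,0.9],0],[[0,0,0.5],0],[[0,0,0.3],0],[[0,0,0],0]]'
python3 -m crank '[[[0,0,0],0],[[0,0,0],0],[[0,0,0],0],[[0,0,0],0]]' 0 25
```

```text
time: 10.38
ee_pos: [0.4697, 0.0996, 0.1189]
eef_rot: [0.727, 0.687, 0.0, -0.0]
ft_force: [-0.0, 0.7, 0.3]
width: 0.0477
grip_force: 0.0
time: 11.25
ee_pos: [0.4677, 0.1011, 0.0077]
eef_rot: [0.725, 0.689, -0.0, -0.0]
ft_force: [-0.2, -0.1, 0.3]
width: 0.048
grip_force: 0.0
time: 11.75
ee_pos: [0.4679, 0.1012, 0.0081]
eef_rot: [0.725, 0.688, 0.0, 0.0]
ft_force: [-1.5, 0.4, 4.6]
width: 0.0251
grip_force: 25.0
```

```bash
python3 -m crank '[[[0,0,-0.5],0],[[0,0,-1],0],[[0,0,-1],0],[[0,0,-1],0],[[0.3,0.04,-0.3],0],[[0.97,0.11,0],0],[[0.97,0.11,0],0],[[0.97,0.11,0],0],[[0.97,0.11,0],0],[[0.97,0.11,0],0],[[0.97,0.11,0],0],[[0.97,0.11,0],0]]'
python3 -m crank '[[[0.67,0.07,0],0],[[0,0,0.7],0],[[0,0,1],0],[[0,0,0.8],0],[[0,0,0.3],0],[[0,0,0],0],[[0,0,0],0]]'
python3 -m crank '[[[0,0,0],0],[[0,0,0],0],[[0,0,0],0]]' 0.5
python3 -m crank '[[[0,0,-0.7],0],[[0,0,-1],0],[[0,0,-1],0],[[0,0,-1],0],[[0,0,0],0]]'
python3 - <<'E'
from h import *
a=vision.camera("side"); w=vision.camera("top")
y=cv2.resize(a[130:305,195:355],(530,580),interpolation=3); cv2.imwrite("pics/s2.png",y[:,:,::-1])
E
```

```text
time: 13.25
ee_pos: [0.5028, 0.3139, 0.1211]
eef_rot: [0.725, 0.688, -0.0, -0.0]
ft_force: [-0.6, -0.4, -0.5]
width: 0.0251
grip_force: 25.0
time: 14.12
ee_pos: [0.5069, 0.3326, 0.0388]
eef_rot: [0.725, 0.688, 0.001, 0.0]
ft_force: [0.2, 0.2, -0.7]
width: 0.0246
grip_force: 25.0
time: 14.5
ee_pos: [0.5064, 0.3323, 0.038]
eef_rot: [0.725, 0.688, 0.0, -0.0]
ft_force: [-0.1, -0.0, -0.4]
width: 0.0416
grip_force: 0.0
time: 15.12
ee_pos: [0.5075, 0.3329, 0.1514]
eef_rot: [0.725, 0.688, 0.002, 0.0]
ft_force: [-0.5, 0.9, -1.0]
width: 0.0437
grip_force: 0.0
```

View pics/s2.png

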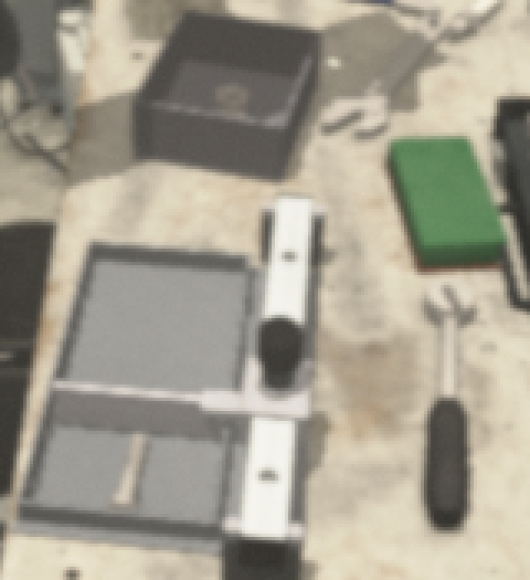

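The side view shows one nut in the tote at (232,95). The other is presumably hidden by the near wall. The bay is empty and the bolt hasn't moved. I'll check the tote with the wrist camera.

```bash
python3 - <<'E'
from h import *
s=sensors.read_state(); a=vision.camera("wrist"); cv2.imwrite("pics/w3.png",a[:,:,::-1])
t=vision.camera("top"); cv2.imwrite("pics/t3.png",t[:,:,::-1]); print(np.round(s["joint_positions"],2))
# knob from side cam: dark blob, top-face/centre rays
c=cam("side"); print(proj(c,(.5337,-.0172,.105)),proj(c,(.5337,-.0172,.092)))
E
```

```text
[-0.97  0.35  0.39  1.63 -0.14  1.19 -0.6 ]
[278.53921593 228.92194167] [278.2249914 233.723036 ]
```

View pics/w3.png

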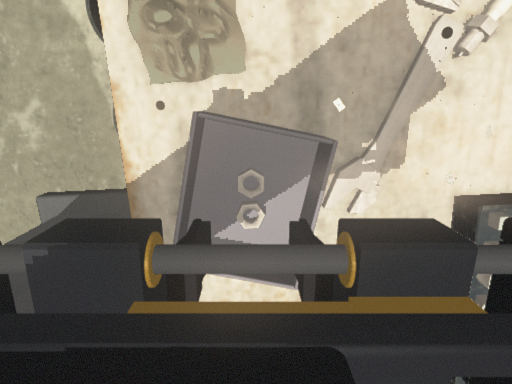

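Both nuts lie in the tote, at (250,183) and (250,217). Now to the knob.

```bash
python3 -m crank '[[[0,0,0],-1],[[0,0,0],-1],[[0,0,0],-1],[[0,0,0],-1],[[0,0,0],-1],[[0,0,0],-1],[[0,0,0],-1],[[0,0,0],-1],[[0,0,0],-1],[[0,0,0],-1],[[0,0,0],-0.96]]' 0.7
python3 -m crank '[[[-0.17,-0.97,0],0],[[-0.17,-0.97,0],0],[[-0.17,-0.97,0],0],[[-0.17,-0.97,0],0],[[-0.17,-0.97,0],0],[[-0.17,-0.97,0],0],[[-0.17,-0.97,0],0],[[-0.17,-0.97,0],0],[[-0.17,-0.97,0],0],[[-0.17,-0.97,0],0],[[-0.17,-0.97,0],0],[[-0.17,-0.97,0],0]]'
python3 -m crank '[[[0,0,0],0],[[0,0,0],0]]'
python3 - <<'E'
from h import *
s=sensors.read_state(); a=vision.camera("wrist"); cv2.imwrite("pics/w4.png",a[:,:,::-1]); c=cam("wrist",s)
print(np.round(s["joint_positions"],2))
for p in [(.535,-.019,.105),(.535,-.019,.079)]: print(proj(c,p))
E
```

```text
time: 16.7
ee_pos: [0.5058, 0.3318, 0.1476]
eef_rot: [0.044, 0.999, -0.001, -0.001]
ft_force: [0.0, 0.2, -0.0]
width: 0.0609
grip_force: 0.0
time: 18.2
ee_pos: [0.5342, -0.0222, 0.1478]
eef_rot: [0.046, 0.999, -0.0, -0.001]
ft_force: [-1.0, -0.0, 0.2]
width: 0.061
grip_force: 0.0
time: 18.45
ee_pos: [0.5344, -0.0206, 0.1481]
eef_rot: [0.046, 0.999, 0.0, -0.001]
ft_force: [0.0, 0.2, 0.5]
width: 0.0609
grip_force: 0.0
[-0.38  0.19  0.37  1.81 -0.08  1.15  1.5 ]
[252.18077727 216.11873442]
[251.91605183 205.04980797]
```

View pics/w4.png

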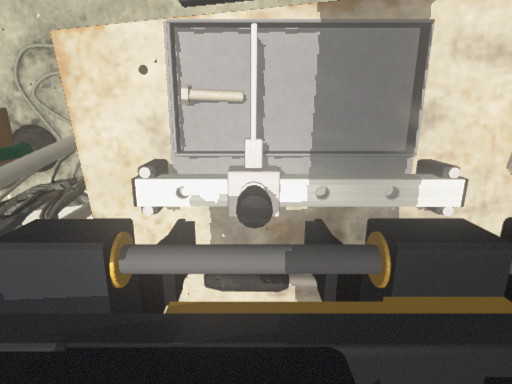

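The wrist view shows the knob at about (254,207), tube holes at (183,192), (321,191) and (392,192), and both fingers clear of the knob.

```bash
python3 - <<'E'
from h import *
s=sensors.read_state(); c=cam("wrist",s)
for n,u,v,z in [("knobtop",254.5,208.5,.105),("h-100",183,192,.052),("h20",321,191,.052),("h80",392,192,.052)]: print(n,ray(c,u,v,z)*1e3)
a=cv2.imread("pics/w4.png",0); b=(a[180:232,230:280]<75).astype(np.uint8); n,l,st,ce=cv2.connectedComponentsWithStats(b); print(st,ce)
E
```

```text
knobtop [529.82334258 -16.51041807 105.        ]
h-100 [526.45345161 -76.55497007  52.        ]
h20 [536.41677943  40.53584743  52.        ]
h80 [542.87643408 100.72797788  52.        ]
[[   0    0   50   52 2530]
 [  41   28    1    1    1]
 [  41   30    1    1    1]
 [  36   32    6    7   13]
 [  17   37    1    1    1]
 [  30   37    2    2    2]
 [  19   38    1    1    1]
 [  37   41    1    1    1]
 [  15   42   19    6   49]
 [  35   42    1    1    1]] [[24.42094862 25.04505929]
 [41.         28.        ]
 [41.         30.        ]
 [38.46153846 35.61538462]
 [17.         37.        ]
 [30.5        37.5       ]
 [19.         38.        ]
 [37.         41.        ]
 [23.75510204 44.53061224]
 [35.         42.        ]]
```

```bash
python3 -m crank '[[[0.06,0.05,0.5],0],[[0,0,0.8],0],[[0,0,0.6],0],[[0,0,0.4],0],[[0,0,0.17],0],[[0,0,0],0],[[0,0,0],0]]'
python3 -m crank '[[[0,0,0],0],[[0,0,0],0],[[0,0,0],0],[[0,0,0],0],[[0,0,0],0]]' 0 15
```

```text
time: 19.38
ee_pos: [0.5335, -0.0196, 0.0752]
eef_rot: [0.047, 0.999, 0.0, 0.0]
ft_force: [-0.4, 0.5, 0.3]
width: 0.0607
grip_force: 0.0
time: 20.0
ee_pos: [0.5331, -0.0192, 0.0747]
eef_rot: [0.046, 0.999, 0.0, 0.0]
ft_force: [-0.1, 1.3, 0.4]
width: 0.0255
grip_force: 15.0
```

Good grip with little side force. I'll lift it 12 mm with a firmer grip.

```bash
python3 -m crank '[[[0,0,0],0],[[0,0,-0.1],0],[[0,0,-0.1],0],[[0,0,-0.1],0],[[0,0,-0.1],0],[[0,0,0],0],[[0,0,0],0],[[0,0,0],0]]' 0 30
```

```text
time: 21.0
ee_pos: [0.533, -0.0196, 0.0865]
eef_rot: [0.046, 0.999, 0.0, -0.0]
ft_force: [1.6, 2.5, -6.7]
width: 0.0249
grip_force: 30.0
```

```bash
python3 -m crank '[[[0,0.2,0],0],[[0,0.2,0],0],[[0,0.2,0],0],[[0,0.2,0],0],[[0,0.2,0],0],[[0,0.2,0],0],[[0,0.2,0],0],[[0,0.2,0],0],[[0,0.2,0],0],[[0,0.2,0],0],[[0,0,0],0],[[0,0,0],0]]'
```

```text
time: 22.5
ee_pos: [0.5388, 0.0413, 0.0867]
eef_rot: [0.046, 0.999, 0.001, 0.0]
ft_force: [1.6, 2.4, -6.7]
width: 0.0254
grip_force: 30.0
```

```bash
python3 -m crank '[[[0,0,0.1],0],[[0,0,0.1],0],[[0,0,0],0],[[0,0,0],0]]'
python3 -m crank '[[[0,0,0.07],0],[[0,0,0],0],[[0,0,0],0]]'
python3 - <<'E'
from h import *
s=sensors.read_state();print(s["ee_pos"],s["ft_force"])
E
```

```text
time: 23.0
ee_pos: [0.5386, 0.0402, 0.0807]
eef_rot: [0.047, 0.999, 0.0, -0.0]
ft_force: [0.9, 3.6, -5.5]
width: 0.0255
grip_force: 30.0
time: 23.38
ee_pos: [0.5387, 0.0401, 0.0785]
eef_rot: [0.047, 0.999, 0.0, -0.0]
ft_force: [0.9, 3.3, -5.5]
width: 0.0253
grip_force: 30.0
[0.53866794 0.04013522 0.07854346] [ 0.85187525  3.33907468 -5.53496693]
```

```bash
python3 -m crank '[[[0,0,0.06],0],[[0,0,0.06],0],[[0,0,0],0],[[0,0,0],0]]'
python3 -m crank '[[[0,0,0.03],0],[[0,0,0],0],[[0,0,0],0],[[0,0,0],0]]'
```

```text
time: 23.88
ee_pos: [0.5387, 0.0402, 0.0749]
eef_rot: [0.046, 0.999, 0.0, 0.0]
ft_force: [1.0, 2.2, -5.5]
width: 0.0252
grip_force: 30.0
time: 24.38
ee_pos: [0.5389, 0.0402, 0.0746]
eef_rot: [0.046, 0.999, 0.0, 0.0]
ft_force: [-3.4, 1.9, 5.3]
width: 0.0256
grip_force: 30.0
```

```bash
python3 - <<'E'
from h import *
a=vision.camera("side"); y=cv2.resize(a[130:305,195:355],(530,580),interpolation=3); cv2.imwrite("pics/s5.png",y[:,:,::-1])
s=sensors.read_state(); print(s["ee_pos"],s["ft_force"],s["grip_force"])
E
```

```text
[0.5388382  0.04021097 0.07459647] [-3.03512989  1.39168792  5.87686084] 30.000099213793874
```

View pics/s5.png

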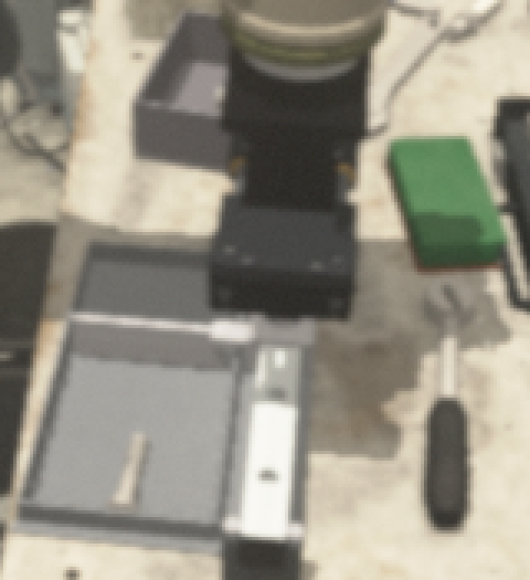

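The rung now stands one hole along (row 325 on the left, previously 390), the bolt hasn't moved, and the gripper holds the knob at its home height. I'm handing the job in.

```bash
python3 -c "
from bench import r
print(r.close_job())"
```

```text
the job is handed in; nothing more can be done
None
```

I handed the job in at about 24 s of the 54 s limit: both nuts are in the tote, the bolt is where it lay, and the rung is one hole along with the pin home and the knob still held (30 N grip); no verdict came back.

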